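Put the pusher into the biscuit mincer

ROBOT

A 6-joint arm with a two-finger parallel gripper is mounted at the origin on the work surface. World frame = base frame: x ahead of the robot, y to its left, z up, the work surface at z = 0. Lengths are in m, angles in rad, forces in N, time in s.
With the tool pointing down it reaches from about 0.35 to 0.775 m from the base axis. Payload 5.5 kg.
Tool frame: the origin (TCP) lies between the finger pads; the fingertips stand env.nose_length ahead of it and the grasp point (between the pads) lies 8 mm behind it (env.nose_length is the distance from the TCP to the fingertips, in m); z points along the fingers, y is the direction in which the jaws open and shut (so a half turn about z gives the same grasp; the last joint's range is limited). The gripper opens to 85 mm and grips with 20 to 120 N. Pads are 22 mm wide; open, the fingers measure 114 mm over their backs; the gripper's body (76 mm by 85 mm) begins 54 mm behind the grasp point. The pads swing forward as they close: fully open they stand 13 mm farther back than shut.
Start: joints at [-1.278, 0.313, 0.046, 1.304, 0, 1.431], TCP at [0.241, -0.522, 0.242] pointing down, gripper open.
Joint ranges: [-2.76, 2.76], [-0.86, 1.69], [-1.03, 1.26], [-2.2, 2.34], [-1.47, 1.5], [-3.14, 3.14]. Speed limits (rad/s): [2.57, 2.57, 3.14, 3.14, 3.14, 3.14].

INTERFACE

Orientations are given as a unit quaternion [w, x, y, z].
In Python, from workcell import env gives the robot as it stands. The module is installed in compiled form; this text tells all that it offers.
- The arm moves only by the shell command python3 -m creep 'ROWS' [FORCE]. ROWS is a JSON object of lists of equal length, an entry for each row: "hand": the finger opening in mm, from 0 to 85.4; "delta_pos": the shift along the tool's x, y, z scaled (see below), a list of three; "turn": the turn about the tool's z scaled (see below). In form: {"hand": [hand, ...], "delta_pos": [[dx, dy, dz], ...], "turn": [turn, ...]}. A call has exactly 5 rows; each row shifts and turns the commanded pose from where the row before left it, along the tool's axes as they then stand; what a row does not reach is not made up. The controller multiplies each number of a shift by 0.8 m and each number of a turn by 5 degrees. A row lasts 1/12 s, in which the tool goes at most 41.7 mm and 7.16 degrees, less where a joint would pass 70% of its speed; a pose out of reach is approached as far as the arm can. A call with a number of a shift or a turn outside -1 to 1 is refused whole. A call with a gripper value outside its range is refused whole. The fingers move at their own pace and stop on an object; FORCE is the grip in N (left out, the last holds). Time passes only in rows, so rows that do not move let the fingers close, or fill a call up. It gives the time, the measured TCP pose, the force and the opening at its end, in the units of the state.
- env.get_state(): the state, without advancing time (a new reading comes with each control period).
- env.read_camera(name): name is "scene" or "top" or "wrist"; returns a dict with "pixels" (384x512x3 uint8, red, green, blue), "depth" (384x512 float32, m along the optical axis (not along the pixel's ray), 0 where there is no reading), "fx", "fy", "cx", "cy" (pixels), "origin" and "orientation" of the camera in the world. Camera axes: x right, y down, z forward; pixel columns grow to the right and rows downward; lengths in m; the calibration is good to about 2 mm. A picture is of the moment at which its call begins.
- env.hand_in(): hands the job in, once; it reports no verdict.
Trained networks look in the newest picture that a camera, given by its name, has taken for a name from the list of things; names that differ only in an ending like _2 or _b are one class to them, and where a whole thing is asked for, a point or a joint stands for the part that bears it (a point fixed in the world has none). Each returns a list of dicts, best first, with "score" (0 to 1); they miss things now and then, are a little off and sometimes report something else, mostly with a low value. They report only what shows in the picture. A call takes as long as a camera call.
- env.find_in(camera, target): "location" ([row, column] in pixels, amid what is visible of it).
- env.pinpoint(camera, target): "location" ([row, column] in pixels: a listed point, or the origin of a listed thing).
The state is a dict: "clock": time; "joint_pos": joint angles; "qvel": joint speeds; "tau": joint torques, N m; "tcp_pos": TCP position; "orientation": TCP orientation; "wrist_force": force on the tool from outside, world axes, zero at the start; "ft_torque": the same for the moment, N m; "finger_gap": finger opening in m.
Only numpy, scipy, OpenCV 4.12 (cv2) and the standard library are available. Lean on these libraries where they do the work, as an engineer would, in place of code of your own. Each camera call takes 0.05 s, during which the arm holds its last target.

TASK

Pick up the green pusher by its handle and lower its foot, upright, down through the hole in the mincer's white feed tray until its collar rests on the tray, then let go. Lower it in rather than letting it drop, and leave the dark wooden tamper and the cream bowl standing where they are.

Things in the scene. Friction and masses are not known exactly. Their poses are not given: they have to be found in the camera images.
- pusher_mid (a point): Green plastic pusher, loose, upright on the table on its foot; z axis up. From the bottom: foot rod 30 mm diameter x 58 mm long, collar 70 mm diameter x 8 mm thick, handle 26 mm diameter x 54 mm long; 120 mm tall, about 0.12 kg. This point: on its axis half-way up, 60 mm above the foot's end, 2 mm above the collar's underside; the middle of the handle is 33 mm above it.
- feed_hole (a point): Centre of the 50 mm round hole in the feed tray of the white hand-cranked mincer (fixed), level with the tray's floor, 165 mm above the table; z up, outlet with green ring towards -x, crank at +x. Tray 150 (x) by 130 (y) mm, rim 12 mm above its floor. A tube of the same bore goes straight down, free for 60 mm. Seated, the pusher's collar lies on the tray's floor.
- tamper_mid (a point): Bystander: dark wooden tart tamper, loose, standing upright, 115 mm tall, with a broad 60 mm foot disc 28 mm thick and a slim handle. This point is on its axis 58 mm above the table. Not to be moved.
- bowl: Bystander: cream-coloured round bowl, loose, 140 mm across the rim and 60 mm high; origin at the centre of its underside. Not to be moved.

How it is judged:
At the end, for the whole second after the job is handed in: The pusher stands in the feed hole foot down, its axis within 15 mm of the hole's and within 10 degrees of upright, its collar resting on the tray's floor (height within about 8 mm), released and at rest; the wooden tamper and the bowl are within 30 mm of where they stood (horizontal distance between pusher_mid and feed_hole below 0.015 m and z of pusher_mid in the frame of feed_hole between -0.008 and 0.008 m and angle between pusher_mid's own z axis and vertical below 0.17 rad and linear speed of pusher below 0.02 m/s and distance of each of tamper_mid, bowl from where it was at the start of the episode below 0.03 m); the robot touches nothing.
It fails at once if the pusher is dropped or thrown (out of the fingers and moving faster than 0.7 m/s) (contact force between the fingers and pusher below 0.05 N and linear speed of pusher above 0.7 m/s).
It fails at once if the wooden tamper is moved by 30 mm or more, or knocked over (distance of tamper_mid from where it was at the start of the episode above 0.03 m).
It fails at once if the bowl is moved by 30 mm or more (distance of bowl from where it was at the start of the episode above 0.03 m).
It also fails if it takes over 48 s, if anything falls off the work surface, if the arm or the gripper's body presses on something with over 40 N, if the wrist force passes 120 N, or if a joint passes its speed limit or range.

## Working session

There is one attempt and no reset: what is moved stays moved. The work goes in short steps, Python scripts to look and compute and a shell command to move; the robot and the scene stay as the last step left them, time stands still between calls to the robot, and variables do not carry over. Pictures are saved under pics/ and viewed, and the job is handed in when it is done.

```bash
mkdir -p pics; cat > h.py <<'E'
import numpy as np,cv2
from scipy.spatial.transform import Rotation as R
from workcell import env
def q2R(q): return R.from_quat([q[1],q[2],q[3],q[0]]).as_matrix()
def cam(n,save=None):
    c=env.read_camera(n)
    if save: cv2.imwrite('pics/'+save,c['pixels'][:,:,::-1])
    return c
def w(c,rc,d=None):
    r,k=rc
    if d is None:
        d=np.median([v for v in c['depth'][int(r)-1:int(r)+2,int(k)-1:int(k)+2].ravel() if v>0] or [0])
    p=np.array([(k-c['cx'])/c['fx']*d,(r-c['cy'])/c['fy']*d,d])
    return q2R(c['orientation'])@p+np.array(c['origin'])
def wz(c,rc,z):
    o=np.array(c['origin']);a=w(c,rc,1.)-o
    return o+a*(z-o[2])/a[2]
E
python3 - <<'E'
from h import *
s=env.get_state();print(s['tcp_pos'],s['orientation'],env.nose_length,s['finger_gap'])
for n in['scene','top']:
    c=cam(n,n+'0.png');print(n,np.round(c['origin'],3),np.round(c['orientation'],3))
    for t,z in[('pusher_mid',.06),('feed_hole',.165),('tamper_mid',.058),('bowl',0)]:
        for d in env.pinpoint(n,t)[:2]: print(t,np.round(d['location'],1),round(d['score'],2),np.round(wz(c,d['location'],z),3),np.round(w(c,d['location']),3))
E
```

```text
[ 0.24099869 -0.52152273  0.24138103] [-9.19770517e-04  9.76677686e-01  2.14708751e-01 -6.42414097e-05] 0.011 0.08538690858863045
scene [1.346 0.237 0.609] [-0.279  0.513  0.709 -0.396]
pusher_mid [223.2 379.7] 0.81 [0.56  0.294 0.06 ] [0.566 0.294 0.064]
feed_hole [225.6 380.7] 0.65 [0.718 0.286 0.165] [0.575 0.297 0.064]
tamper_mid [185.5 177.3] 0.74 [ 0.547 -0.279  0.058] [ 0.553 -0.274  0.062]
bowl [269.8 199.7] 0.7 [ 0.791 -0.093  0.   ] [ 0.793 -0.092  0.002]
top [ 0.505 -0.012  1.213] [ 0.051 -0.695  0.716 -0.034]
pusher_mid [229.8 136.4] 0.55 [0.557 0.29  0.06 ] [0.555 0.279 0.1  ]
feed_hole [256.1 258.9] 0.68 [0.49  0.004 0.165] [0.489 0.005 0.101]
tamper_mid [232.1 383.3] 0.68 [ 0.535 -0.283  0.058] [ 0.534 -0.275  0.095]
bowl [129.8 296. ] 0.71 [ 0.798 -0.096  0.   ] [ 0.796 -0.095  0.007]
```

View pics/scene0.png

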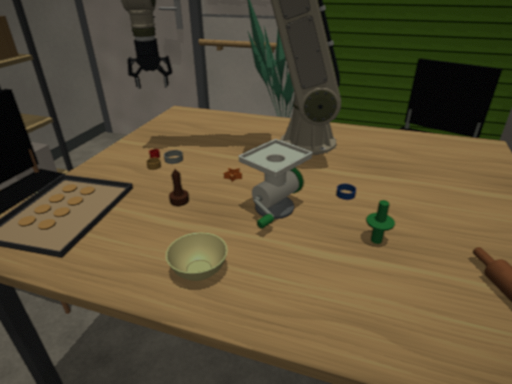

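View pics/top0.png

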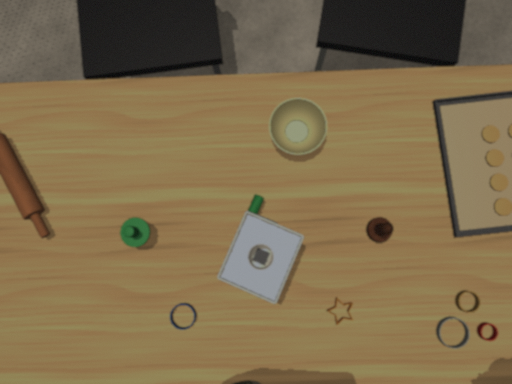

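The scene picture shows the pusher at about (222, 380) and the mincer tray at (155, 275). The network's scene "feed_hole" at (226, 381) is wrong: that is the pusher. In the top picture the hole is at about (257, 261), the pusher at (232, 136), the tamper at (230, 380) and the bowl at (127, 298). I'll refine these from depth and colour.

```bash
python3 - <<'E'
from h import *
def cloud(c):
    r,k=np.mgrid[:384,:512];d=c['depth']
    P=np.stack([(k-c['cx'])/c['fx']*d,(r-c['cy'])/c['fy']*d,d],-1)
    return P@q2R(c['orientation']).T+np.array(c['origin'])
for n in['scene','top']:
    c=cam(n);P=cloud(c);px=c['pixels'].astype(int);ok=c['depth']>0
    g=(px[...,1]>px[...,0]+30)&(px[...,1]>px[...,2]+25)&ok
    near=np.hypot(P[...,0]-.558,P[...,1]-.292)<.06
    for a,b in[(.005,.05),(.057,.072),(.075,.113),(.114,.13)]:
        q=P[g&near&(P[...,2]>a)&(P[...,2]<b)]
        if len(q): print(n,a,len(q),np.round(q.mean(0),4),np.round(q.min(0),3),np.round(q.max(0),3))
    T=ok&(np.hypot(P[...,0]-.49,P[...,1])<.12)&(P[...,2]>.155)&(P[...,2]<.185)
    q=P[T]; rect=cv2.minAreaRect(q[:,:2].astype(np.float32));print(n,'tray',len(q),rect,np.percentile(q[:,2],[5,50,95]))
    m=T.astype(np.uint8)
    cs,_=cv2.findContours(m,cv2.RETR_CCOMP,cv2.CHAIN_APPROX_NONE)
    for k in cs:
        if 30<cv2.contourArea(k)<900:
            e=cv2.fitEllipse(k);print('hole',e, wz(c,(e[0][1],e[0][0]),.165))
c=cam('top');cv2.imwrite('pics/topz.png',cv2.resize(c['pixels'][200:315,205:320,::-1],(575,575),interpolation=2))
E
```

```text
scene 0.005 24 [0.5666 0.2968 0.0248] [0.563 0.29  0.007] [0.569 0.302 0.04 ]
scene 0.057 273 [0.5643 0.2937 0.0652] [0.526 0.262 0.059] [0.589 0.325 0.072]
scene 0.075 77 [0.5642 0.2969 0.0922] [0.555 0.284 0.075] [0.569 0.308 0.112]
scene 0.114 39 [0.5584 0.2938 0.1179] [0.548 0.285 0.114] [0.566 0.302 0.121]
scene tray 1584 ((0.49024349451065063, 0.004535071551799774), (0.1351795792579651, 0.15683810412883759), 64.6783218383789) [0.16134452 0.16512449 0.17634653]
hole ((275.68536376953125, 159.09202575683594), (6.19682502746582, 18.053590774536133), 90.23799896240234) [0.49942498 0.00692074 0.165     ]
top 0.057 472 [0.5518 0.2893 0.0665] [0.519 0.259 0.061] [0.585 0.325 0.072]
top 0.075 13 [0.5542 0.2851 0.0875] [0.54  0.279 0.075] [0.564 0.294 0.111]
top 0.114 102 [0.5521 0.2915 0.1201] [0.541 0.28  0.114] [0.564 0.305 0.127]
top tray 4383 ((0.4887762665748596, 0.00015922635793685913), (0.13398222625255585, 0.15401703119277954), 64.93856811523438) [0.16258001 0.16604374 0.17800383]
hole ((260.7947082519531, 256.45025634765625), (24.140506744384766, 24.820392608642578), 169.95663452148438) [ 4.88960468e-01 -9.32858674e-05  1.65000000e-01]
```

View pics/topz.png

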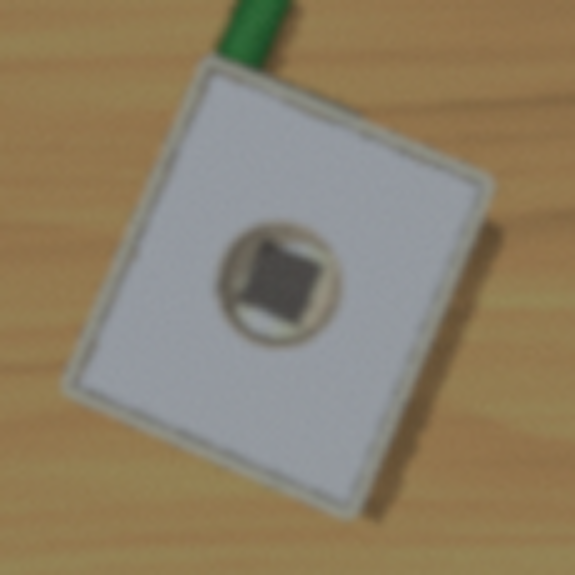

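```bash
python3 -m creep '{"hand":[85,85,85,85,85],"delta_pos":[[0,0,0],[0,0,0],[0,0,0],[0,0,0],[0,0,0]],"turn":[-1,-1,-1,-1,-1]}' 40 && python3 -m creep '{"hand":[85,85,85,85,85],"delta_pos":[[0,0,0],[0,0,0],[0,0,0],[0,0,0],[0,0,0]],"turn":[-1,-1,-1,0,0]}'
cat >> h.py <<'E'
def to(p,name=''):
    s=env.get_state();M=q2R(s['orientation']);d=M.T@(np.array(p)-s['tcp_pos'])
    print(name,'tcp',np.round(s['tcp_pos'],4),'yaw',round(np.degrees(np.arctan2(M[1,0],M[0,0])),1),'zax',np.round(M[:,2],3),'F',np.round(s['wrist_force'],1),'gap',round(s['finger_gap'],4),'j',np.round(s['joint_pos'],2),'t',s['clock'])
    print('shift mm',np.round(d*1000,1),'units',np.round(d/.8,4))
E
python3 -c "
from h import *
to([.555,.24,.24])"
```

```text
clock: 1.07
tcp_pos: [0.2412, -0.522, 0.2424]
orientation: [0.0, 0.906, 0.423, -0.0]
wrist_force: [-0.4, 0.0, 0.4]
finger_gap: 0.0848
clock: 1.48
tcp_pos: [0.2412, -0.5221, 0.2424]
orientation: [0.0, 0.845, 0.535, -0.0]
wrist_force: [-0.0, 0.2, -0.5]
finger_gap: 0.0851
 tcp [ 0.2412 -0.5221  0.2424] yaw 64.7 zax [ 0. -0. -1.] F [-0.   0.2 -0.5] gap 0.0851 j [-1.28  0.31  0.05  1.3   0.    0.74] t 1.4833
shift mm [823.1 -42.5   2.2] units [ 1.0288 -0.0532  0.0028]
```

```bash
R='x'; python3 -m creep '{"hand":[85,85,85,85,85],"delta_pos":[[0.03,0,-0.01],[0.05,0,-0.01],[0.05,0,-0.01],[0.05,0,0],[0.05,0,0]],"turn":[0,0,0,0,0]}' >/dev/null && python3 -m creep '{"hand":[85,85,85,85,85],"delta_pos":[[0.05,0,0],[0.05,0,0],[0.05,0,0],[0.05,0,0],[0.05,0,0]],"turn":[0,0,0,0,0]}' && python3 -m creep '{"hand":[85,85,85,85,85],"delta_pos":[[0.05,0,0],[0.05,0,0],[0.05,0,0],[0.05,0,0],[0.05,0,0]],"turn":[0,0,0,0,0]}' 
python3 -c "
from h import *
to([.555,.24,.24])"
```

```text
clock: 2.32
tcp_pos: [0.4051, -0.1728, 0.2666]
orientation: [0.0, 0.845, 0.535, 0.0]
wrist_force: [0.5, -0.2, 0.2]
finger_gap: 0.0851
clock: 2.73
tcp_pos: [0.4903, 0.0084, 0.2666]
orientation: [0.0, 0.845, 0.535, 0.0]
wrist_force: [0.7, -0.8, -0.2]
finger_gap: 0.0849
 tcp [0.4903 0.0084 0.2666] yaw 64.7 zax [ 0.001 -0.    -1.   ] F [ 0.7 -0.8 -0.2] gap 0.0849 j [-0.15  0.14 -0.11  1.31 -0.    1.87] t 2.7333
shift mm [237.  -40.7  26.6] units [ 0.2962 -0.0509  0.0333]
```

```bash
python3 - <<'E'
from h import *
c=cam('wrist','w1.png')
to([.53,.22,.24])
for d in env.pinpoint('wrist','feed_hole')[:2]: print(d, wz(c,d['location'],.165))
E
```

```text
tcp [0.4928 0.0141 0.2664] yaw 65.0 zax [ 0.003  0.004 -1.   ] F [3.3 2.9 0.8] gap 0.0846 j [-0.14  0.15 -0.11  1.31  0.    1.87] t 2.7833
shift mm [202.2 -53.3  27.4] units [ 0.2528 -0.0667  0.0342]
{'location': [202.0, 255.7], 'score': 0.95} [0.487605   0.00101738 0.165     ]
```

View pics/w1.png

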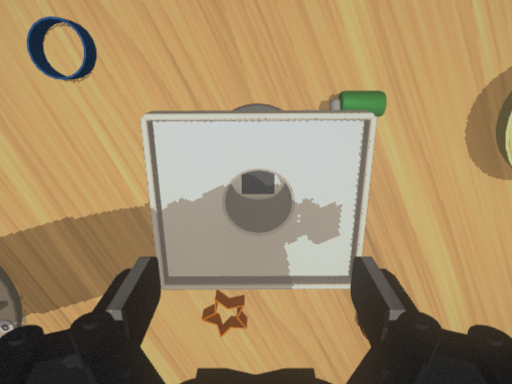

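The wrist picture shows the hole at about (202, 257), where the network puts it, so its world position is roughly (0.488, 0.001). That agrees with the top camera. Next I go to a look-point in front of the pusher.

```bash
python3 -m creep '{"hand":[85,85,85,85,85],"delta_pos":[[0.05,-0.015,0],[0.05,-0.015,0],[0.05,-0.015,0],[0.05,-0.015,0],[0.04,-0.005,0]],"turn":[0,0,0,0,0]}' >/dev/null;  python3 -m creep '{"hand":[85,85,85,85,85],"delta_pos":[[0,0,0],[0,0,0],[0,0,0],[0,0,0],[0,0,0]],"turn":[0,0,0,0,0]}' >/dev/null
python3 - <<'E'
from h import *
c=cam('wrist','w2.png')
to([.555,.292,.15])
for d in env.pinpoint('wrist','pusher_mid')[:2]: print(d, wz(c,d['location'],.06))
px=c['pixels'].astype(int);g=(px[...,1]>px[...,0]+30)&(px[...,1]>px[...,2]+25)&(c['depth']>0)
r,k=np.nonzero(g);P=np.array([w(c,(a,b),c['depth'][a,b]) for a,b in zip(r,k)])
for lo,hi in[(.058,.07),(.08,.112),(.115,.13)]:
    m=(P[:,2]>lo)&(P[:,2]<hi)
    if m.any():print(lo,m.sum(),np.round((P[m].min(0)+P[m].max(0))/2,4),np.round(np.ptp(P[m],0),3))
E
```

```text
tcp [0.5245 0.2005 0.2665] yaw 64.7 zax [ 0. -0. -1.] F [-0.4  1.2  0.7] gap 0.085 j [ 0.22  0.28  0.06  1.35 -0.    2.24] t 3.7167
shift mm [ 95.8 -11.6 116.5] units [ 0.1197 -0.0145  0.1457]
{'location': [54.6, 237.5], 'score': 0.55} [0.55153259 0.29564114 0.06      ]
0.058 3785 [0.5525 0.2918 0.0661] [0.069 0.069 0.005]
0.08 319 [0.4922 0.1635 0.0954] [0.142 0.242 0.03 ]
0.115 904 [0.553  0.2917 0.1187] [0.025 0.025 0.007]
```

View pics/w2.png

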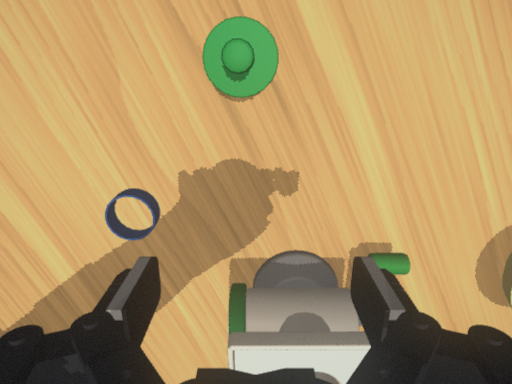

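In the wrist picture the pusher's top is at (56, 238). The depth gives its axis at (0.5528, 0.2917). I move over it and then straight down.

```bash
python3 -m creep '{"hand":[85,85,85,85,85],"delta_pos":[[0.04,-0.006,0],[0.04,-0.006,0],[0.038,-0.0047,0],[0,0,0.05],[0,0,0.04]],"turn":[0,0,0,0,0]}' >/dev/null;  python3 -m creep '{"hand":[85,85,85,85,85],"delta_pos":[[0,0,0.02],[0,0,0],[0,0,0],[0,0,0],[0,0,0]],"turn":[0,0,0,0,0]}' >/dev/null
python3 - <<'E'
from h import *
c=cam('wrist','w3.png')
to([.5528,.2917,.087])
P=[]
px=c['pixels'].astype(int);g=(px[...,1]>px[...,0]+30)&(px[...,1]>px[...,2]+25)&(c['depth']>0)
r,k=np.nonzero(g);P=np.array([w(c,(a,b),c['depth'][a,b]) for a,b in zip(r,k)])
for lo,hi in[(.058,.07),(.115,.13)]:
    m=(P[:,2]>lo)&(P[:,2]<hi)
    if m.any():print(lo,m.sum(),np.round((P[m].min(0)+P[m].max(0))/2,4),np.round(np.ptp(P[m],0),3))
E
```

```text
tcp [0.5539 0.2931 0.1805] yaw 64.8 zax [ 0.004  0.001 -1.   ] F [-0.2  0.4  0.1] gap 0.0849 j [ 0.36  0.43  0.07  1.2  -0.    2.37] t 4.65
shift mm [-1.9 -0.6 93.5] units [-0.0024 -0.0008  0.1169]
0.058 4074 [0.5529 0.2923 0.0669] [0.068 0.068 0.006]
0.115 1181 [0.5529 0.2926 0.1186] [0.026 0.024 0.007]
```

View pics/w3.png

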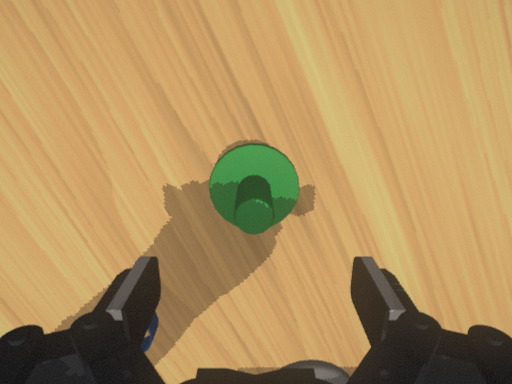

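The handle top at (215, 255) lies centred between the fingers, so I descend and grip.

```bash
python3 -m creep '{"hand":[85,85,85,85,85],"delta_pos":[[-0.001,-0.0005,0.04],[0,0,0.04],[0,0,0.025],[0,0,0.011],[0,0,0]],"turn":[0,0,0,0,0]}'; python3 -m creep '{"hand":[85,85,85,85,60],"delta_pos":[[0,0,0],[0,0,0],[0,0,0],[0,0,0],[0,0,0]],"turn":[0,0,0,0,0]}' ; python3 -c "
from h import *
to([.5528,.2917,.087])
cam('wrist','w4.png')"
```

```text
clock: 5.07
tcp_pos: [0.551, 0.2919, 0.0841]
orientation: [-0.0, 0.844, 0.536, -0.001]
wrist_force: [0.5, 0.5, -0.3]
finger_gap: 0.085
clock: 5.48
tcp_pos: [0.5526, 0.2927, 0.0867]
orientation: [0.0, 0.844, 0.536, 0.001]
wrist_force: [0.0, 0.4, -0.2]
finger_gap: 0.0753
 tcp [0.5526 0.2927 0.0867] yaw 64.8 zax [ 0.002  0.001 -1.   ] F [ 0.   0.4 -0.2] gap 0.0753 j [ 0.36  0.49 -0.08  1.   -0.    2.37] t 5.4833
shift mm [-0.8  0.6 -0.3] units [-0.001   0.0008 -0.0004]
```

View pics/w4.png

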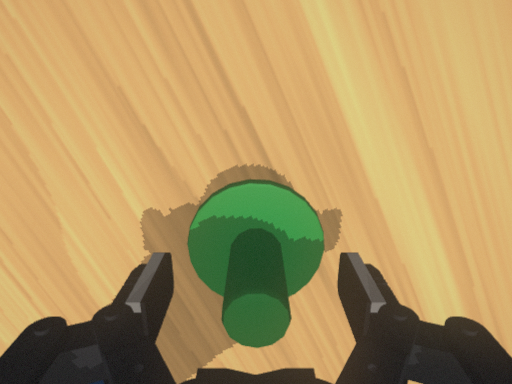

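The handle, from (240, 258) to (320, 256), is midway between the pads. I close on it now.

```bash
python3 -m creep '{"hand":[40,20,20,20,20],"delta_pos":[[0,0,0],[0,0,0],[0,0,0],[0,0,0],[0,0,0]],"turn":[0,0,0,0,0]}' 50; python3 -m creep '{"hand":[20,20,20,20,20],"delta_pos":[[0,0,0],[0,0,0],[0,0,0],[0,0,0],[0,0,0]],"turn":[0,0,0,0,0]}' 50; python3 -m creep '{"hand":[20,20,20,20,20],"delta_pos":[[0,0,0],[0,0,-0.005],[0,0,-0.01],[0,0,-0.01],[0,0,0]],"turn":[0,0,0,0,0]}' 50; python3 -c "
from h import *
to([.5528,.2917,.087])
cam('wrist','w5.png')"
```

```text
clock: 5.95
tcp_pos: [0.552, 0.2924, 0.0856]
orientation: [0.0, 0.844, 0.536, 0.0]
wrist_force: [0.0, -1.1, 0.5]
finger_gap: 0.025
clock: 6.37
tcp_pos: [0.5521, 0.2924, 0.0855]
orientation: [0.0, 0.844, 0.536, 0.0]
wrist_force: [0.2, -0.0, 1.4]
finger_gap: 0.0252
clock: 6.78
tcp_pos: [0.5529, 0.2929, 0.1077]
orientation: [0.0, 0.844, 0.536, 0.001]
wrist_force: [0.0, 0.6, -0.5]
finger_gap: 0.0251
 tcp [0.5529 0.2929 0.1077] yaw 64.8 zax [ 0.003  0.001 -1.   ] F [ 0.   0.6 -0.5] gap 0.0251 j [ 0.36  0.47 -0.05  1.04 -0.    2.37] t 6.7833
shift mm [-1.2  0.3 20.7] units [-0.0014  0.0004  0.0258]
```

View pics/w5.png

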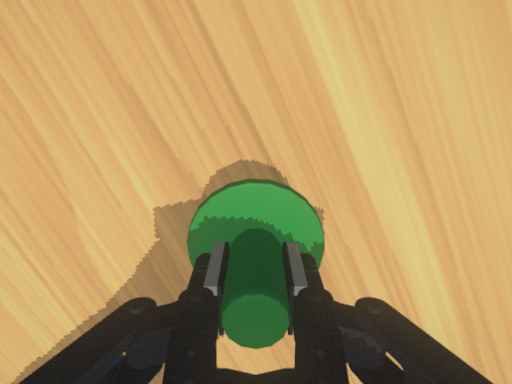

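The pusher is gripped and lifted: gap 25 mm, handle between the pads at (300, 255). I raise it to a TCP height of about 0.30.

```bash
python3 -m creep '{"hand":[20,20,20,20,20],"delta_pos":[[0,0,-0.03],[0,0,-0.05],[0,0,-0.05],[0,0,-0.05],[0,0,-0.03]],"turn":[0,0,0,0,0]}' 50; python3 -m creep '{"hand":[20,20,20,20,20],"delta_pos":[[0,0,-0.03],[0,0,0],[0,0,0],[0,0,0],[0,0,0]],"turn":[0,0,0,0,0]}' 50; python3 -c "
from h import *
to([.4885,.001,.30])"
```

```text
clock: 7.25
tcp_pos: [0.5527, 0.2928, 0.2783]
orientation: [0.001, 0.844, 0.536, 0.003]
wrist_force: [1.4, 0.5, -0.4]
finger_gap: 0.0248
clock: 7.67
tcp_pos: [0.5512, 0.2921, 0.2954]
orientation: [-0.0, 0.844, 0.536, -0.002]
wrist_force: [-0.4, -0.2, -0.9]
finger_gap: 0.0249
 tcp [0.5512 0.2921 0.2954] yaw 64.8 zax [-0.003 -0.001 -1.   ] F [-0.4 -0.2 -0.9] gap 0.0249 j [ 0.36  0.41  0.32  1.48 -0.    2.37] t 7.6667
shift mm [-290.1   67.3   -4. ] units [-0.3627  0.0841 -0.005 ]
```

```bash
python3 -m creep '{"hand":[20,20,20,20,20],"delta_pos":[[-0.03,0.007,0],[-0.04,0.0093,0],[-0.04,0.0093,0],[-0.04,0.0093,0],[-0.04,0.0093,0]],"turn":[0,0,0,0,0]}' 50 >/dev/null; python3 -m creep '{"hand":[20,20,20,20,20],"delta_pos":[[-0.04,0.0093,0],[-0.04,0.0093,0],[-0.04,0.0093,0],[-0.03,0.007,0],[-0.02,0.005,0]],"turn":[0,0,0,0,0]}' 50 >/dev/null;  python3 -m creep '{"hand":[20,20,20,20,20],"delta_pos":[[0,0,0],[0,0,0],[0,0,0],[0,0,0],[0,0,0]],"turn":[0,0,0,0,0]}' 50; python3 - <<'E'
from h import *
to([.4885,.001,.30])
for n in ['wrist','top','scene']:
    c=cam(n,n+'_7.png')
    px=c['pixels'].astype(int);g=(px[...,1]>px[...,0]+30)&(px[...,1]>px[...,2]+25)&(c['depth']>0)
    r,k=np.nonzero(g);P=np.array([w(c,(a,b),c['depth'][a,b]) for a,b in zip(r,k)])
    P=P[np.hypot(P[:,0]-.489,P[:,1])<.06]
    for lo,hi in[(.2,.26),(.262,.285),(.295,.322),(.323,.34)]:
        m=(P[:,2]>lo)&(P[:,2]<hi)
        if m.any():print(n,lo,m.sum(),np.round((P[m].min(0)+P[m].max(0))/2,4),np.round(np.ptp(P[m],0),3))
    cv2.imwrite('pics/%s_7z.png'%n,cv2.resize(c['pixels'][60:240,190:370,::-1],(540,540)))
E
```

```text
clock: 8.92
tcp_pos: [0.4902, 0.0041, 0.2971]
orientation: [-0.0, 0.844, 0.536, -0.0]
wrist_force: [-0.4, -0.1, -0.8]
finger_gap: 0.0245
 tcp [0.4902 0.0041 0.2971] yaw 64.9 zax [-0.001  0.    -1.   ] F [-0.4 -0.1 -0.8] gap 0.0245 j [-0.16  0.14 -0.05  1.39  0.    1.85] t 8.9167
shift mm [-3.5 -0.2 -2.9] units [-0.0044 -0.0002 -0.0036]
wrist 0.262 6942 [0.4908 0.0095 0.2793] [0.068 0.058 0.011]
wrist 0.295 1940 [0.499  0.0076 0.3085] [0.035 0.019 0.027]
wrist 0.323 3863 [0.4893 0.0043 0.3285] [0.028 0.025 0.011]
scene 0.2 38 [0.5028 0.0101 0.2387] [0.008 0.014 0.038]
scene 0.262 163 [0.4976 0.0097 0.2764] [0.059 0.061 0.012]
scene 0.295 3 [0.4981 0.0148 0.3089] [0.003 0.    0.016]
scene 0.323 11 [0.4945 0.013  0.3297] [0.014 0.006 0.005]
```

View pics/wrist_7.png

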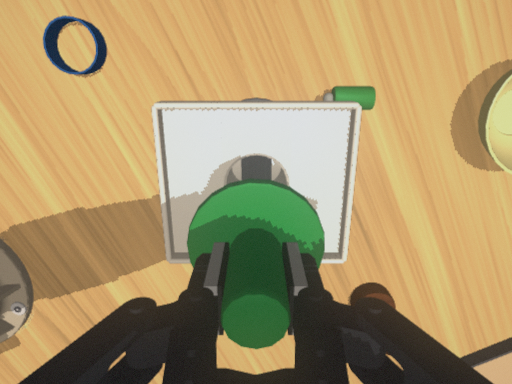

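View pics/scene_7z.png

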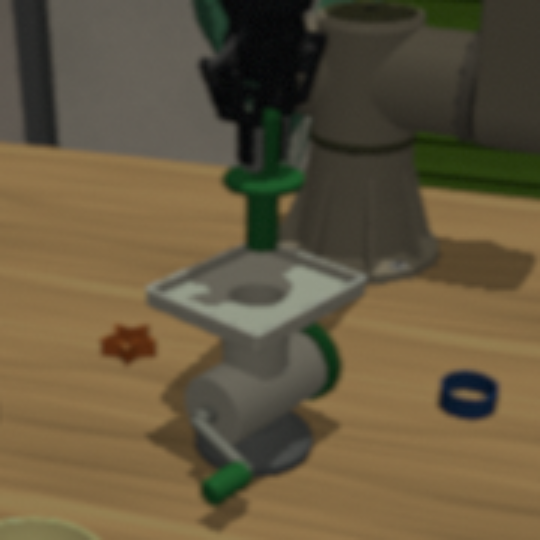

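The pusher hangs upright about 35 mm above the tray. The scene picture shows the rod at (245, 262) over the hole at (292, 260). I correct 2.5 mm along the tool's -x, then lower the foot just into the hole.

```bash
python3 -m creep '{"hand":[20,20,20,20,20],"delta_pos":[[-0.003,0,0],[0,0,0.015],[0,0,0.015],[0,0,0.015],[0,0,0.01]],"turn":[0,0,0,0,0]}' 50; python3 -m creep '{"hand":[20,20,20,20,20],"delta_pos":[[0,0,0.01],[0,0,0.01],[0,0,0],[0,0,0],[0,0,0]],"turn":[0,0,0,0,0]}' 50; python3 - <<'E'
from h import *
to([.489,.0015,.194])
c=cam('scene');cv2.imwrite('pics/s8z.png',cv2.resize(c['pixels'][90:210,220:340,::-1],(600,600),interpolation=2))
E
```

```text
clock: 9.48
tcp_pos: [0.4887, 0.0011, 0.2524]
orientation: [-0.0, 0.844, 0.536, -0.0]
wrist_force: [-0.7, -1.0, -1.3]
finger_gap: 0.025
clock: 9.9
tcp_pos: [0.4894, 0.001, 0.2379]
orientation: [0.0, 0.844, 0.536, 0.0]
wrist_force: [-0.4, 0.6, -1.5]
finger_gap: 0.0254
 tcp [0.4894 0.001  0.2379] yaw 64.8 zax [ 0.001 -0.    -1.   ] F [-0.4  0.6 -1.5] gap 0.0254 j [-0.16  0.15 -0.18  1.24 -0.    1.85] t 9.9
shift mm [ 0.3 -0.6 43.9] units [ 0.0004 -0.0008  0.0549]
```

View pics/s8z.png

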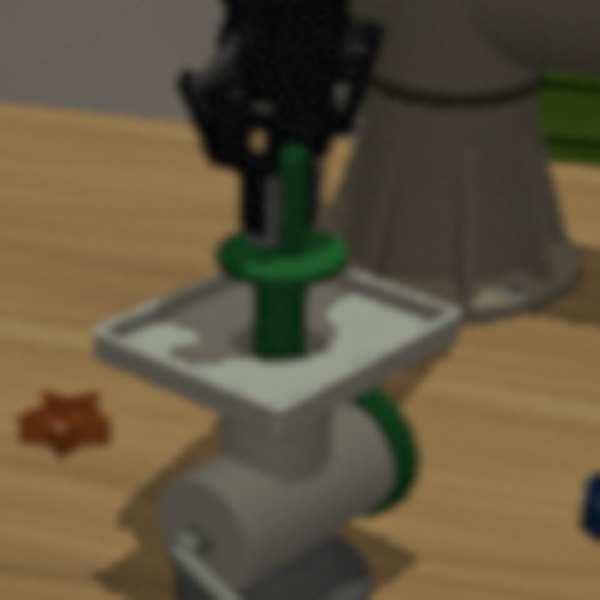

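The foot has entered the hole at (350, 280), with no contact force. I continue slowly until the collar touches.

```bash
python3 -m creep '{"hand":[20,20,20,20,20],"delta_pos":[[0,0,0.012],[0,0,0.012],[0,0,0.012],[0,0,0.01],[0,0,0]],"turn":[0,0,0,0,0]}' 50; python3 -m creep '{"hand":[20,20,20,20,20],"delta_pos":[[0,0,0.003],[0,0,0.003],[0,0,0],[0,0,0],[0,0,0]],"turn":[0,0,0,0,0]}' 50; python3 - <<'E'
from h import *
to([.489,.0015,.1925])
E
```

```text
clock: 10.37
tcp_pos: [0.4877, 0.0013, 0.1982]
orientation: [-0.001, 0.844, 0.536, -0.002]
wrist_force: [-0.8, 0.3, -1.1]
finger_gap: 0.0253
clock: 10.78
tcp_pos: [0.4894, 0.001, 0.1962]
orientation: [0.0, 0.844, 0.536, 0.0]
wrist_force: [0.3, 0.3, -0.9]
finger_gap: 0.0249
 tcp [0.4894 0.001  0.1962] yaw 64.8 zax [ 0.001 -0.    -1.   ] F [ 0.3  0.3 -0.9] gap 0.0249 j [-0.16  0.17 -0.26  1.14 -0.    1.85] t 10.7833
shift mm [ 0.3 -0.5  3.7] units [ 0.0004 -0.0007  0.0046]
```

```bash
python3 -m creep '{"hand":[20,20,20,20,20],"delta_pos":[[0,0,0.002],[0,0,0],[0,0,0.002],[0,0,0],[0,0,0]],"turn":[0,0,0,0,0]}' 50; python3 - <<'E'
from h import *
to([.489,.0015,.1925])
c=cam('scene');cv2.imwrite('pics/s9z.png',cv2.resize(c['pixels'][90:210,220:340,::-1],(600,600),interpolation=2))
E
```

```text
clock: 11.2
tcp_pos: [0.4891, 0.001, 0.1927]
orientation: [0.0, 0.844, 0.536, -0.0]
wrist_force: [-0.1, -0.0, -1.3]
finger_gap: 0.025
 tcp [0.4891 0.001  0.1927] yaw 64.8 zax [ 0. -0. -1.] F [-0.1 -0.  -1.3] gap 0.025 j [-0.16  0.17 -0.26  1.14 -0.    1.85] t 11.2
shift mm [ 0.4 -0.3  0.2] units [ 0.0005 -0.0004  0.0002]
```

View pics/s9z.png

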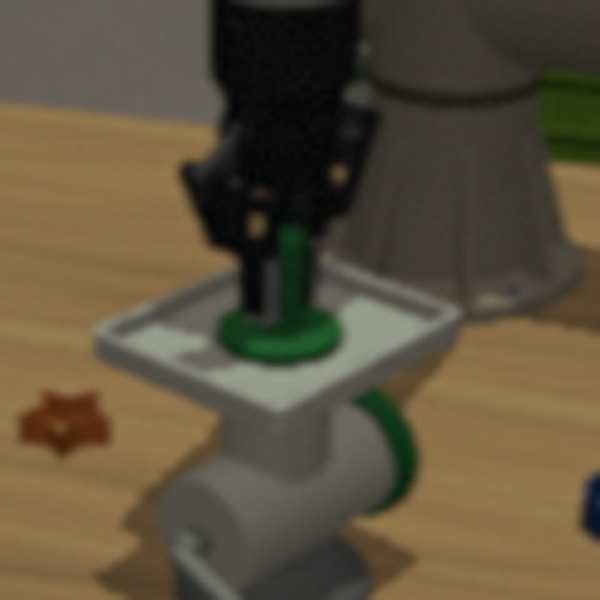

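The collar is at or just above the tray floor at (335, 280), with no upward force yet. I feel down another 1–2 mm.

```bash
python3 -m creep '{"hand":[20,20,20,20,20],"delta_pos":[[0,0,0.0015],[0,0,0],[0,0,0],[0,0,0],[0,0,0]],"turn":[0,0,0,0,0]}' 50;python3 -m creep '{"hand":[20,20,20,20,20],"delta_pos":[[0,0,0.001],[0,0,0],[0,0,0],[0,0,0],[0,0,0]],"turn":[0,0,0,0,0]}' 50
```

```text
clock: 11.67
tcp_pos: [0.4892, 0.001, 0.1925]
orientation: [0.0, 0.844, 0.536, 0.0]
wrist_force: [-2.8, 0.6, 7.0]
finger_gap: 0.0251
clock: 12.08
tcp_pos: [0.4892, 0.001, 0.1925]
orientation: [0.001, 0.844, 0.536, 0.001]
wrist_force: [-3.9, 0.7, 11.4]
finger_gap: 0.0248
```

Contact at z = 0.1925 with 11 N upward, which matches the predicted seated height. I release and retreat straight up.

```bash
python3 -m creep '{"hand":[28,34,40,50,60],"delta_pos":[[0,0,-0.001],[0,0,0],[0,0,0],[0,0,0],[0,0,0]],"turn":[0,0,0,0,0]}' 20;python3 -m creep '{"hand":[75,85,85,85,85],"delta_pos":[[0,0,0],[0,0,0],[0,0,0],[0,0,0],[0,0,0]],"turn":[0,0,0,0,0]}';python3 -m creep '{"hand":[85,85,85,85,85],"delta_pos":[[0,0,-0.01],[0,0,-0.02],[0,0,-0.03],[0,0,-0.03],[0,0,-0.03]],"turn":[0,0,0,0,0]}';python3 -m creep '{"hand":[85,85,85,85,85],"delta_pos":[[-0.04,0,0],[-0.04,0,0],[-0.04,0,0],[-0.04,0,0],[-0.03,0,0]],"turn":[0,0,0,0,0]}'; python3 -m creep '{"hand":[85,85,85,85,85],"delta_pos":[[0,0,0],[0,0,0],[0,0,0],[0,0,0],[0,0,0]],"turn":[0,0,0,0,0]}'; python3 - <<'E'
from h import *
to([.489,.0015,.1925])
for n in['scene','top']:
    c=cam(n,n+'9.png')
    px=c['pixels'].astype(int);g=(px[...,1]>px[...,0]+30)&(px[...,1]>px[...,2]+25)&(c['depth']>0)
    r,k=np.nonzero(g);P=np.array([w(c,(a,b),c['depth'][a,b]) for a,b in zip(r,k)])
    P=P[np.hypot(P[:,0]-.489,P[:,1])<.06]
    for lo,hi in[(.165,.178),(.215,.24)]:
        m=(P[:,2]>lo)&(P[:,2]<hi)
        if m.any():print(n,lo,m.sum(),np.round((P[m].min(0)+P[m].max(0))/2,4),np.round(np.ptp(P[m],0),3))
    for t,z in[('pusher_mid',.167),('tamper_mid',.058),('bowl',0)]:
        for d in env.pinpoint(n,t)[:1]: print(n,t,np.round(d['location'],1),round(d['score'],2),np.round(wz(c,d['location'],z),3))
E
```

```text
clock: 12.5
tcp_pos: [0.4891, 0.001, 0.1912]
orientation: [-0.0, 0.844, 0.536, -0.0]
wrist_force: [0.7, -0.1, -0.2]
finger_gap: 0.0595
clock: 12.92
tcp_pos: [0.4891, 0.001, 0.1914]
orientation: [0.0, 0.844, 0.536, -0.0]
wrist_force: [-0.4, 0.1, -0.1]
finger_gap: 0.0849
clock: 13.33
tcp_pos: [0.4889, 0.0011, 0.2891]
orientation: [0.0, 0.844, 0.536, -0.0]
wrist_force: [-0.3, -0.3, 0.1]
finger_gap: 0.085
clock: 13.75
tcp_pos: [0.4235, -0.1381, 0.2884]
orientation: [0.001, 0.844, 0.536, 0.0]
wrist_force: [0.4, -0.7, 0.2]
finger_gap: 0.0849
clock: 14.17
tcp_pos: [0.4248, -0.1357, 0.2876]
orientation: [0.0, 0.844, 0.536, 0.0]
wrist_force: [-0.1, -0.4, 0.4]
finger_gap: 0.0851
 tcp [ 0.4248 -0.1357  0.2876] yaw 64.9 zax [ 0. -0. -1.] F [-0.1 -0.4  0.4] gap 0.0851 j [-0.49  0.05 -0.17  1.35  0.    1.52] t 14.1667
shift mm [ 1.515e+02 -1.000e-01  9.510e+01] units [ 1.894e-01 -1.000e-04  1.189e-01]
scene 0.165 181 [0.4933 0.0042 0.1738] [0.064 0.063 0.007]
scene 0.215 39 [0.4937 0.0051 0.2221] [0.02  0.017 0.012]
scene pusher_mid [158.9 274.5] 0.65 [0.503 0.005 0.167]
scene tamper_mid [185.8 176.9] 0.88 [ 0.549 -0.279  0.058]
scene bowl [183.9 176.1] 0.72 [ 0.455 -0.342  0.   ]
top 0.165 669 [0.4892 0.0024 0.173 ] [0.064 0.065 0.01 ]
top 0.215 132 [0.4889 0.0009 0.2274] [0.024 0.024 0.01 ]
top pusher_mid [251.1 257.8] 0.6 [0.5   0.006 0.167]
top tamper_mid [230.3 383.4] 0.95 [ 0.539 -0.284  0.058]
top bowl [128.9 296.3] 0.92 [ 0.8   -0.096  0.   ]
```

View pics/scene9.png

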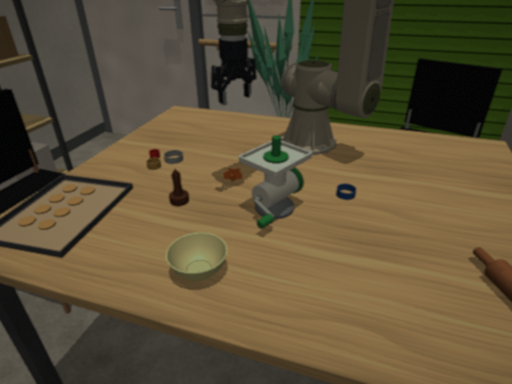

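View pics/top9.png

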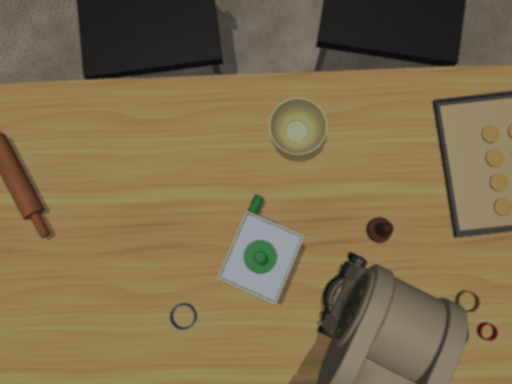

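The pusher stands in the hole with its collar on the tray floor, at (157, 276) in the scene picture and (257, 261) in the top picture. The bowl and tamper haven't moved, and the arm is clear. I hand in.

```bash
python3 -c "
from workcell import env
print(env.hand_in())"
```

```text
the job is handed in; nothing more can be done
None
```

I gripped the green pusher by its handle and lowered its foot through the feed hole. The collar touched down at the expected height with about 11 N. I then released it, drew the arm clear and handed in at about 14 s of the 48 s allowed; no verdict was reported.

**Last checks:**
- **Position:** the top camera puts the pusher's axis at about (0.489, 0.001–0.002), against the hole at about (0.489, 0.001).
- **Height and tilt:** the collar top is at about z = 0.173, as it should be when seated, and the pusher stands upright.
- **Bystanders:** the tamper and bowl show no movement beyond measurement noise of about 5 mm.
- **Arm:** the wrist force is near zero and the arm is touching nothing.

**Checks that disagreed:**
- The final network readings put pusher_mid about 12–15 mm from the hole. I trusted the depth measurement over these.
- The scene camera's depth gave an offset of about 5 mm, partly because it sees only the near side.
- The network's final "bowl" in the scene picture was actually the tamper, and its first scene "feed_hole" was actually the pusher. I ignored both.

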